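# Park the toy vehicles in their matching bays

### The arm

A 7-joint arm with a two-finger parallel gripper is mounted at the origin on the work surface. World frame = base frame: x ahead of the robot, y to its left, z up, the work surface at z = 0. Lengths are in m, angles in degrees, forces in N, time in s.
With the tool pointing down it reaches from about 0.425 to 1.025 m from the base axis. Payload 3.6 kg.
Tool frame: the origin (TCP) lies midway between the tips of the shut fingers; the grasp point (between the pads) lies 19 mm behind it (robot.grip_point_offset is the distance from the TCP to the grasp point, in m); z points along the fingers, y is the line along which they close (so a half turn about z gives the same grasp; the last joint's range is limited). The gripper opens to 85 mm and grips with 20 to 120 N. Pads are 22 mm wide; open, the fingers measure 114 mm over their backs; the gripper's body (76 mm by 85 mm) begins 54 mm behind the grasp point. The pads swing forward as they close: fully open they stand 13 mm farther back than shut.
Start: joints at [-68.497, 33.873, 2.773, 92.16, -1.908, 54.013, -1.931], TCP at [0.328, 0.647, 0.231] pointing down, gripper open.
Joint ranges: [-153.93, 153.93], [-27.13, 128.08], [-72.61, 78.16], [10.71, 143.7], [-87.88, 267.88], [4.46, 118.87], [-176.78, 176.78]. Speed limits (degrees/s): [147.25, 147.25, 180, 180, 180, 180, 180].

### API

Orientations are given as [roll, pitch, yaw] about the fixed x, y, z axes, in that order (R = Rz(yaw) Ry(pitch) Rx(roll)).
In Python, from workcell import robot gives the robot as it stands.
- The arm moves only by the tool jog_arm, called after "Request:" as a command line: name --argument value ..., lists and objects as JSON in quotes. Schema: {"type":"object","properties":{"segments":{"type":"array","items":{"type":"array","items":{"type":"array","items":{"type":"number"},"minItems":4,"maxItems":4},"minItems":1,"maxItems":20},"minItems":1,"maxItems":1},"aperture":{"type":"number"},"grip_force":{"type":"number"},"only":{"type":"string"},"quiet":{"type":"boolean"},"lines":{"type":"string"}},"required":["segments"],"additionalProperties":false}. segments is a list that holds a single list of rows (three levels of brackets), with 1 to 20 rows, each of 4 numbers: dx, dy, dz in shares of the most that a row can go, 1 being 62.5 mm, then a turn about the tool's z in units of 10 degrees; each row shifts and turns the commanded pose from where the row before left it, along the tool's axes as they then stand; what a row does not reach is not made up. A row lasts 1/8 s, in which the tool goes at most 0.0625 m and 10.7 degrees, less where a joint would pass 70% of its speed; a pose out of reach is approached as far as the arm can. aperture is the opening from 0.0 (shut) to 1.0 (fully open), set as the call begins (left out keeps the last). The fingers move at their own pace and stop on an object; grip_force is the grip in N (left out, the last holds). Time passes only in rows, so rows that do not move let the fingers close. The tool returns the time, the measured TCP pose, the force, the opening and the grip force at its end. only (a regular expression) keeps the lines of the reply that match it, lines (a string "A,B") keeps lines A to B, and quiet returns only ok. Input that does not fit is refused with a message, and nothing moves.
- robot.state(): the state, without advancing time (a new reading comes with each control period).
- robot.get_image(name): name is "scene" or "side" or "wrist"; returns a dict with "color" (384x512x3 uint8, red, green, blue), "fx", "fy", "cx", "cy" (pixels), "k1" (the pictures are not rectified: a ray, as slopes to the right and down, at radius r is drawn at 1 + k1 r^2 times it, then the intrinsics apply), "eye" and "orientation" of the camera in the world. Camera axes: x right, y up, looking along -z (the intrinsics and any distortion apply to the point x, -y, -z); pixel columns grow to the right and rows downward; lengths in m; the calibration is good to about 2 mm. A picture is of the moment at which its call begins. There is no depth.
- robot.close_job(): hands the job in; it is judged then, once.
The state is a dict: "t": time; "q": joint angles; "joint_vel": joint speeds; "effort": joint torques, N m; "ee_pos": TCP position; "ee_rot": TCP orientation; "force": force on the tool from outside, world axes, zero at the start; "moment": the same for the moment, N m; "finger_gap": opening from 0.0 (shut) to 1.0 (fully open); "grasp_force": force on a finger pad.
Only numpy, scipy, OpenCV 4.12 (cv2) and the standard library are available. Lean on these libraries where they do the work, as an engineer would, in place of code of your own. Each camera call takes 0.05 s, during which the arm holds its last target. There are 200 camera calls.

### The job

Tidy the play table for the next children: park each of the four wooden vehicles on its wheels in the bay that matches it in both colour and length (long yellow bus, short yellow taxi, long blue lorry, short blue police car), straight and centred inside the white outline; it may face either way along the bay. Set each vehicle down rather than dropping it, let go of it, and leave the stop sign and the tree standing where they are.

Things in the scene. Friction and masses are not known exactly. Their poses are not given: they have to be found in the camera images.
- bus: Yellow wooden toy bus, the long one of its colour: 112 mm long, 38 wide, 55 high, 95 to 200 g. Flat upright sides 38 apart from 7 to 29 above its underside; above them a body 36 wide with windows, two white roof hatches. Fixed wheels. Stands on the table at any heading. Origin: centre of underside (wheel bottoms); x to its front, z up.
- taxi: Yellow wooden toy taxi, the short one of its colour: 72 mm long, 38 wide, 45 high plus small black roof sign (51 in all), 60 to 130 g. Flat upright sides 38 apart from 7 to 29 above its underside; natural-wood cabin 32 wide above. Fixed wheels. Stands on the table at any heading. Origin: centre of underside (wheel bottoms); x to its front, z up.
- lorry: Blue wooden toy flatbed lorry, the long one of its colour: 112 mm long, 38 wide, 55 high, 95 to 200 g. Flat upright sides 38 apart from 7 to 29 above its underside; above them a blue cab 36 wide in front and a wooden deck 36 wide, 41 high. Fixed wheels. Stands on the table at any heading. Origin: centre of underside (wheel bottoms); x to its front, z up.
- police_car: Blue wooden toy police car, the short one of its colour: 72 mm long, 38 wide, 45 high plus small white roof sign (51 in all), 60 to 130 g. Flat upright sides 38 apart from 7 to 29 above its underside; natural-wood cabin 32 wide above. Fixed wheels. Stands on the table at any heading. Origin: centre of underside (wheel bottoms); x to its front, z up.
- bay_long_yellow: Yellow parking bay, the long one of its colour: flat plate fixed to the table, 144 mm long, 70 wide, 4 thick (vehicles stand 4 mm above the table), with a white outline enclosing 132 x 58, 10 mm more all round than its vehicle. Origin: centre of its underside, at table height; x along its length, z up.
- bay_short_yellow: Yellow parking bay, the short one of its colour: flat plate fixed to the table, 104 mm long, 70 wide, 4 thick (vehicles stand 4 mm above the table), with a white outline enclosing 92 x 58, 10 mm more all round than its vehicle. Origin: centre of its underside, at table height; x along its length, z up.
- bay_long_blue: Blue parking bay, the long one of its colour: flat plate fixed to the table, 144 mm long, 70 wide, 4 thick (vehicles stand 4 mm above the table), with a white outline enclosing 132 x 58, 10 mm more all round than its vehicle. Origin: centre of its underside, at table height; x along its length, z up.
- bay_short_blue: Blue parking bay, the short one of its colour: flat plate fixed to the table, 104 mm long, 70 wide, 4 thick (vehicles stand 4 mm above the table), with a white outline enclosing 92 x 58, 10 mm more all round than its vehicle. Origin: centre of its underside, at table height; x along its length, z up.
- stop_sign: Loose round red toy road sign on a thin white post, 86 mm high, foot 36 across, 40 g; leave it alone. Origin: centre of its underside, z up. (Other scenery is fixed: a grey traffic island 52 across, 53 high, between the sign and the tree; the rest lies along the far edge and the sides of the table, clear of the vehicles and bays.)
- tree: Loose green toy tree on a round wooden foot 34 mm across, 79 high, crown 36 across, 50 g; leave it alone. Origin: centre of its underside, z up.
Things that resemble listed ones, but are neither listed nor needed, are in the scene too. Leave any pink look-alike of the police_car alone.

How it is judged (in metres and radians):
At the end, for the whole second after the job is handed in: Each vehicle on its wheels on its own bay, at rest and let go: centre within 12 mm of the bay centre along and across, direction within 0.2 rad of the bay (either way round), tilt under 0.1 rad, under 8 mm above the table. Sign and tree upright (0.15 rad), within 20 mm of where they began (x of bus in the frame of bay_long_yellow between -0.012 and 0.012 m and y of bus in the frame of bay_long_yellow between -0.012 and 0.012 m and z of bus in the frame of bay_long_yellow below 0.008 m and angle between each of bus, taxi, lorry, police_car's own z axis and vertical below 0.1 rad and angle between the x axis of bus and the x axis of bay_long_yellow, either way round below 0.2 rad and linear speed of each of bus, taxi, lorry, police_car below 0.01 m/s and x of taxi in the frame of bay_short_yellow between -0.012 and 0.012 m and y of taxi in the frame of bay_short_yellow between -0.012 and 0.012 m and z of taxi in the frame of bay_short_yellow below 0.008 m and angle between the x axis of taxi and the x axis of bay_short_yellow, either way round below 0.2 rad and x of lorry in the frame of bay_long_blue between -0.012 and 0.012 m and y of lorry in the frame of bay_long_blue between -0.012 and 0.012 m and z of lorry in the frame of bay_long_blue below 0.008 m and angle between the x axis of lorry and the x axis of bay_long_blue, either way round below 0.2 rad and x of police_car in the frame of bay_short_blue between -0.012 and 0.012 m and y of police_car in the frame of bay_short_blue between -0.012 and 0.012 m and z of police_car in the frame of bay_short_blue below 0.008 m and angle between the x axis of police_car and the x axis of bay_short_blue, either way round below 0.2 rad and angle between each of stop_sign, tree's own z axis and vertical below 0.15 rad and distance of each of stop_sign, tree from where it was at the start of the episode below 0.02 m); the robot touches nothing.
It fails at once if a vehicle is dropped: more than 35 mm above the table and not held by the fingers ((height (world z) of bus above 0.035 m and contact force between the fingers and bus below 0.001 N) or (height (world z) of taxi above 0.035 m and contact force between the fingers and taxi below 0.001 N) or (height (world z) of lorry above 0.035 m and contact force between the fingers and lorry below 0.001 N) or (height (world z) of police_car above 0.035 m and contact force between the fingers and police_car below 0.001 N)).
It fails at once if the stop sign or the tree is knocked over or shoved more than 30 mm (distance of any of stop_sign, tree from where it was at the start of the episode above 0.03 m or angle between any of stop_sign, tree's own z axis and vertical above 0.5 rad).
It also fails if it takes over 112 s, if anything falls off the work surface, if the arm or the gripper's body presses on something with over 40 N, if the wrist force passes 120 N, or if a joint passes its speed limit or range.

## Working session

There is one attempt and no reset: what is moved stays moved. The work goes in short steps, Python scripts to look and compute and a tool call to move; the robot and the scene stay as the last step left them, time stands still between calls to the robot, and variables do not carry over. Pictures are saved under pics/ and viewed, at most 14 in all, crops included, and the job is handed in when it is done.

```bash
mkdir -p pics; ls
```

Run:
```python
from workcell import robot
import cv2
s=robot.state();print({k:s[k] for k in('t','ee_pos','ee_rot','finger_gap')},robot.grip_point_offset)
for n in('scene','side','wrist'):
    i=robot.get_image(n);cv2.imwrite(f'pics/{n}0.png',i['color'][...,::-1])
    print(n,{k:v for k,v in i.items() if k!='color'})
a=cv2.imread('pics/scene0.png');cv2.imwrite('pics/s0b.png',cv2.resize(a,(800,600)))
```

```text
pics
{'t': 0.0, 'ee_pos': array([0.32717955, 0.64606262, 0.23014258]), 'ee_rot': array([-1.79873265e+02,  7.24344631e-03,  1.53146074e+02]), 'finger_gap': 0.9993399447493045} 0.0187
scene {'fx': 426.5847259711389, 'fy': 426.5847259711389, 'cx': 252.5473825139569, 'cy': 193.7375125481558, 'k1': -0.03737531979724306, 'eye': array([ 1.03733109, -0.11831164,  0.77803337]), 'orientation': array([37.81293366,  0.22922511, 82.12199094])}
side {'fx': 382.08927714923857, 'fy': 382.08927714923857, 'cx': 254.24536634260065, 'cy': 191.2537269482938, 'k1': -0.06315534353495535, 'eye': array([ 0.09628832, -0.60205936,  0.85584849]), 'orientation': array([ 39.34891091,  -0.75410064, -34.82978292])}
wrist {'fx': 272.1192358888856, 'fy': 272.1192358888856, 'cx': 248.9299486635635, 'cy': 193.2938025734724, 'k1': -0.049792802626206854, 'eye': array([0.26570231, 0.67720576, 0.3732675 ]), 'orientation': array([-15.78471424,   0.12899953,  63.18664721])}
```

View pics/s0b.png

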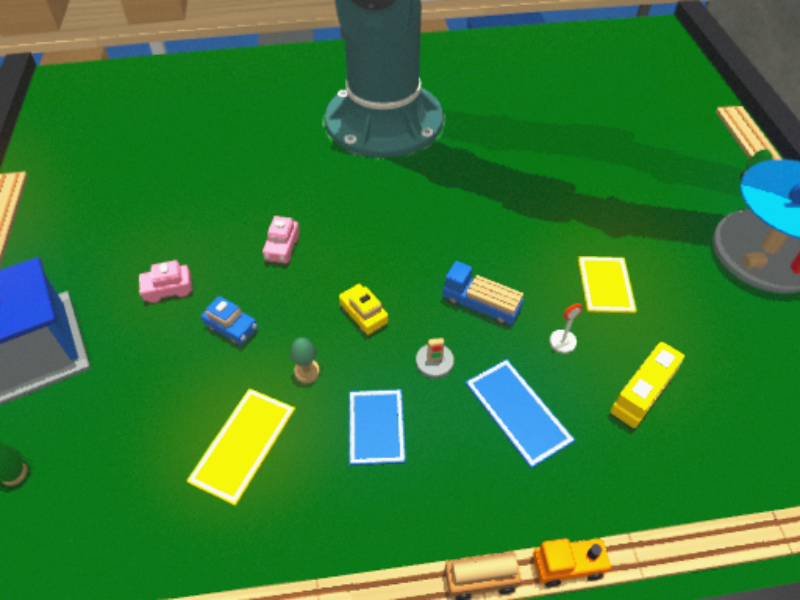

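View pics/side0.png

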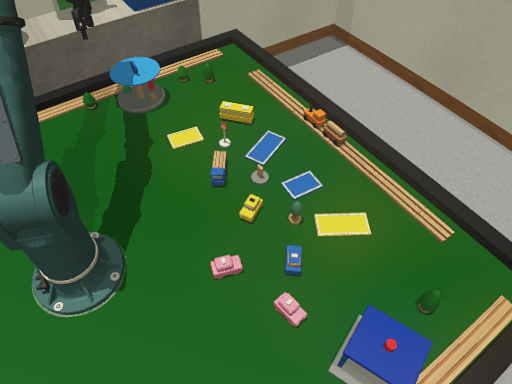

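Create h.py:
```python
import numpy as np,cv2
from scipy.spatial.transform import Rotation as Rn
from scipy.optimize import minimize
def proj(i,P):
    c=(np.atleast_2d(P)-i['eye'])@Rn.from_euler('xyz',i['orientation'],degrees=True).as_matrix()
    u=np.c_[c[:,0],-c[:,1]]/-c[:,2:3]; u=u*(1+i['k1']*(u**2).sum(1,keepdims=True))
    return u*[i['fx'],i['fy']]+[i['cx'],i['cy']]
def back(i,px,z):
    d=(np.array(px,float)-[i['cx'],i['cy']])/[i['fx'],i['fy']]; u=d.copy()
    for _ in range(8): u=d/(1+i['k1']*(u@u))
    r=Rn.from_euler('xyz',i['orientation'],degrees=True).apply([u[0],-u[1],-1])
    return i['eye']+r*(z-i['eye'][2])/r[2]
def box(x0,x1,w,z0,z1): return np.array([[x,y,z] for x in(x0,x1) for y in(-w/2,w/2) for z in(z0,z1)])/1e3
LONG=[box(-56,56,38,3,29)]
M={'bus':[box(-56,56,38,3,29),box(-55,55,36,29,55)],
 'taxi':[box(-36,36,38,3,29),box(-22,16,32,29,45)],'police_car':[box(-36,36,38,3,29),box(-22,16,32,29,45)],
 'lorry':[box(-56,56,38,3,29),box(18,52,36,29,55),box(-56,18,36,29,41)],
 'bay_long_yellow':[box(-72,72,70,0,4)],'bay_long_blue':[box(-72,72,70,0,4)],
 'bay_short_yellow':[box(-52,52,70,0,4)],'bay_short_blue':[box(-52,52,70,0,4)]}
def blob(i,seed):
    c=i['color'].astype(int);r,g,b=c[...,0],c[...,1],c[...,2]
    m=((np.maximum(r,b)>.75*g)&(c.max(2)>50)).astype(np.uint8)
    m=cv2.morphologyEx(m,cv2.MORPH_CLOSE,np.ones((3,3)))
    n,l=cv2.connectedComponents(m); y,x=map(int,seed[::-1]); w=l[y-4:y+5,x-4:x+5]; k=np.bincount(w[w>0]).argmax()
    m=(l==k).astype(np.uint8); cs,_=cv2.findContours(m,cv2.RETR_EXTERNAL,cv2.CHAIN_APPROX_NONE)
    return cv2.drawContours(m,cs,-1,1,-1)
S=4
def fit(name,views,yaw0s=range(0,360,45),freez=True):
    V=[]
    for i,seed in views:
        m=blob(i,seed);x,y,w,h=cv2.boundingRect(m);x-=12;y-=12;w+=24;h+=24
        V.append((i,np.array([x,y]),cv2.resize(m[max(y,0):y+h,max(x,0):x+w]*255,None,fx=S,fy=S)/255.,m.sum()))
    def cost(p):
        e=0
        R=np.array([[np.cos(p[2]),-np.sin(p[2]),0],[np.sin(p[2]),np.cos(p[2]),0],[0,0,1]])
        for i,o,m,a in V:
            r=np.zeros(m.shape,np.uint8)
            for b in M[name]:
                q=(proj(i,b@R.T+[p[0],p[1],p[3] if freez else 0])-np.maximum(o,0)+.5)*S-.5
                cv2.fillConvexPoly(r,cv2.convexHull(np.round(q*16).astype(np.int32)),1,shift=4)
            e+=np.abs(r-m).sum()/S/S/a
        return e/len(V)
    i,s=views[0];g=back(i,s,.02);best=None
    for y in yaw0s:
        p=[g[0],g[1],np.radians(y),0.]
        sx=np.array([p]+[np.add(p,d) for d in([.01,0,0,0],[0,.01,0,0],[0,0,.3,0],[0,0,0,.008])])
        r=minimize(cost,p,method='Nelder-Mead',options=dict(initial_simplex=sx,xatol=2e-4,fatol=1e-5,maxiter=250))
        if best is None or r.fun<best.fun: best=r
    return best
```

Create m1.py:
```python
from workcell import robot
from h import *
A=robot.get_image('scene');B=robot.get_image('side')
sd={'bus':((648,384),(236,112)),'taxi':((363,308),(251,207)),'lorry':((490,295),(218,168)),'police_car':((229,320),(293,259)),
'bay_long_yellow':((242,446),(342,224)),'bay_short_yellow':((606,285),(185,137)),'bay_long_blue':((520,412),(265,148)),'bay_short_blue':((377,427),(301,184))}
for n,(a,b) in sd.items():
    r=fit(n,[(A,np.array(a)*.64),(B,b)]);p=r.x
    print(n,p[:2].round(4),'yaw',round(np.degrees(p[2])%360,1),'z',p[3].round(4),'r',np.hypot(*p[:2]).round(3),'err',round(r.fun,3),
     [fit(n,[(v,s)],[np.degrees(p[2])],False).x[:2].round(4) for v,s in((A,np.array(a)*.64),(B,b))])
for n,a,b in(('sign foot',(563,342),(225,143)),('tree foot',(306,374),(295,219)),('island base',(435,362),(260,178))):
    print(n,back(A,np.array(a)*.64,.005).round(3),back(B,b,.005).round(3))
```

```bash
python3 m1.py
```

```text
bus [0.6391 0.2669] yaw 310.7 z 0.0007 r 0.693 err 0.18 [array([0.6381, 0.2678]), array([0.6399, 0.2677])]
taxi [ 0.4569 -0.087 ] yaw 207.8 z 0.0018 r 0.465 err 0.089 [array([ 0.4549, -0.0876]), array([ 0.4578, -0.0856])]
lorry [0.4592 0.086 ] yaw 234.4 z 0.0003 r 0.467 err 0.09 [array([0.4592, 0.0856]), array([0.4605, 0.088 ])]
police_car [ 0.4521 -0.2785] yaw 49.8 z 0.002 r 0.531 err 0.081 [array([ 0.4501, -0.2793]), array([ 0.4532, -0.2777])]
bay_long_yellow [ 0.6371 -0.2619] yaw 147.5 z 0.0009 r 0.689 err 0.049 [array([ 0.6372, -0.2622]), array([ 0.6371, -0.2617])]
bay_short_yellow [0.4481 0.2812] yaw 170.0 z 0.0007 r 0.529 err 0.169 [array([0.448 , 0.2818]), array([0.4482, 0.2813])]
bay_long_blue [0.6394 0.0965] yaw 23.3 z 0.0009 r 0.647 err 0.163 [array([0.6393, 0.0967]), array([0.6394, 0.0972])]
bay_short_blue [ 0.6355 -0.0906] yaw 174.6 z 0.001 r 0.642 err 0.047 [array([ 0.6353, -0.0906]), array([ 0.6357, -0.0898])]
sign foot [0.545 0.186 0.005] [0.541 0.182 0.005]
tree foot [ 0.547 -0.175  0.005] [ 0.54  -0.178  0.005]
island base [0.553 0.002 0.005] [ 0.547 -0.004  0.005]
```

Create ov.py:
```python
from h import *
def overlay(i,poses,k=3):
    im=cv2.resize(i['color'][...,::-1],None,fx=k,fy=k,interpolation=cv2.INTER_CUBIC)
    for n,(x,y,a,z) in poses.items():
        a=np.radians(a);R=np.array([[np.cos(a),-np.sin(a),0],[np.sin(a),np.cos(a),0],[0,0,1]])
        for b in M[n]:
            q=(proj(i,b@R.T+[x,y,z])+.5)*k
            cv2.polylines(im,[cv2.convexHull(np.round(q).astype(np.int32))],True,(255,0,255),1)
    return im
```

Run:
```python
from workcell import robot
from ov import *
P={'bus':(.6391,.2669,310.7,.0),'taxi':(.4569,-.087,207.8,.0),'lorry':(.4592,.086,234.4,0),'police_car':(.4521,-.2785,49.8,.0),
'bay_long_yellow':(.6371,-.2619,147.5,0),'bay_short_yellow':(.4481,.2812,170,0),'bay_long_blue':(.6394,.0965,23.3,0),'bay_short_blue':(.6355,-.0906,174.6,0)}
im=overlay(robot.get_image('scene'),P,2)[280:660,200:920]
cv2.imwrite('pics/ov1.png',im)
im=overlay(robot.get_image('side'),P,3)[280:840,460:1160]
cv2.imwrite('pics/ov2.png',im)
```

```text
(no output)
```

View pics/ov1.png

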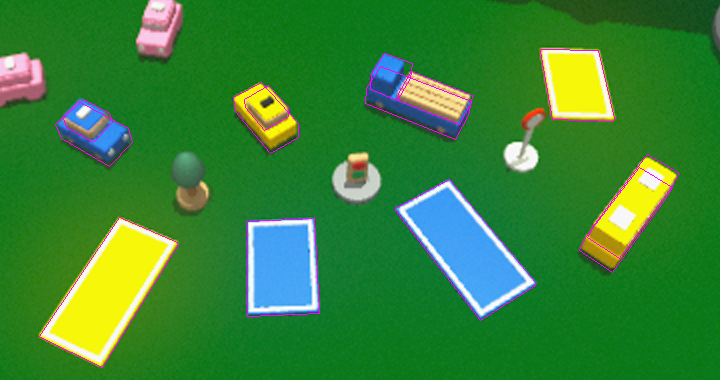

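View pics/ov2.png

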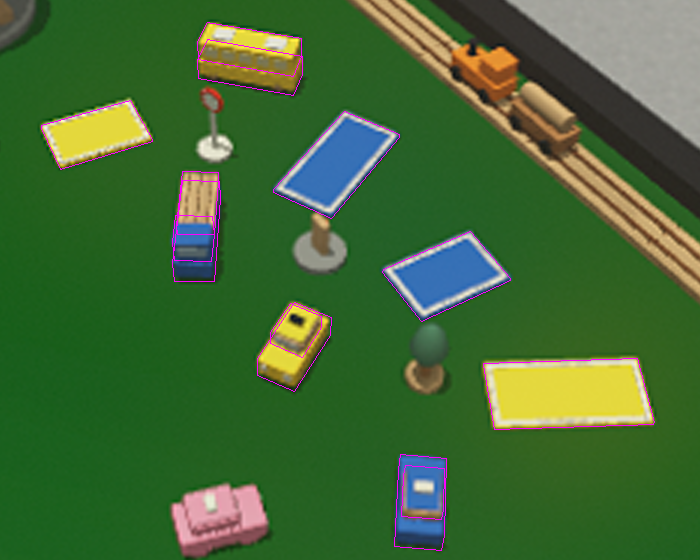

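The overlays fit all four vehicles and all four bays. The long yellow bus is at ov1 (628,212), not the short taxi at (266,116). The blue lorry is at (418,98) and the blue police car at (95,132). The two similar cars at (20,80) and (160,25) are pink, so I leave them alone. Fitted heights are 0–2 mm off the table, as they should be.

Create go.py:
```python
import sys,numpy as np
from workcell import robot
from scipy.spatial.transform import Rotation as Rn
# usage: go.py x y yaw -> translation (tool axes, before turning) and turn about tool z
x,y,yaw=map(float,sys.argv[1:4]);s=robot.state()
R=Rn.from_euler('xyz',s['ee_rot'],degrees=True).as_matrix()
d=R.T@np.array([x-s['ee_pos'][0],y-s['ee_pos'][1],0])
dy=(yaw-s['ee_rot'][2]+90)%180-90
print('t',round(s['t'],2),'pos',s['ee_pos'].round(4),'rot',s['ee_rot'].round(1),'q7',round(s['q'][6]),'| d',d.round(4),'turn',round(-dy,1),'gap',round(s['finger_gap'],3))
```

```bash
python3 go.py .6391 .2669 130.7
```

```text
t 0.35 pos [0.3275 0.6466 0.231 ] rot [-180.     0.   153.1] q7 -2 | d [-4.495e-01 -1.980e-01  1.000e-04] turn 22.4 gap 0.998
```

Units first: shifts go in shares of 62.5 mm and turns go in units of 10 degrees. So -0.045 m is -0.72, -0.0445 m is -0.712, 7.5 degrees is 0.75.

Request:
jog_arm --segments '[[[-0.72, -0.3168, 0, 0], [-0.72, -0.3168, 0, 0], [-0.72, -0.3168, 0, 0], [-0.72, -0.3168, 0, 0], [-0.72, -0.3168, 0, 0], [-0.72, -0.3168, 0, 0], [-0.72, -0.3168, 0, 0], [-0.72, -0.3168, 0, 0], [-0.72, -0.3168, 0, 0], [-0.712, -0.3168, 0, 0], [0, 0, 0, 0.75], [0, 0, 0, 0.75], [0, 0, 0, 0.74], [0, 0, 0, 0]]]' --aperture 1.0 --grip_force 60

```text
t: 2.1
ee_pos: [0.639, 0.2672, 0.2313]
ee_rot: [-180.0, 0.0, 130.8]
force: [0.2, -0.2, -0.4]
finger_gap: 1.002
grasp_force: 0.0
```

```bash
python3 go.py .6391 .2669 130.7
```

```text
t 2.1 pos [0.639  0.2672 0.2313] rot [-180.     0.   130.8] q7 20 | d [-0.0003 -0.0002  0.    ] turn 0.1 gap 1.002
```

In the tool's units: 0.045 m is 0.72, 0.025 m is 0.4.

Request:
jog_arm --segments '[[[0, 0, 0.72, 0], [0, 0, 0.72, 0], [0, 0, 0.72, 0], [0, 0, 0.72, 0], [0, 0, 0.4, 0], [0, 0, 0.32, 0], [0, 0, 0, 0]]]'

```text
t: 2.98
ee_pos: [0.6382, 0.2668, 0.005]
ee_rot: [-179.9, -0.1, 130.8]
force: [-0.6, -0.2, 1.1]
finger_gap: 0.999
grasp_force: 0.0
```

Request:
jog_arm --segments '[[[0, 0, 0, 0], [0, 0, 0, 0], [0, 0, 0, 0], [0, 0, 0, 0], [0, 0, 0, 0], [0, 0, 0, 0]]]' --aperture 0.0 --grip_force 60

```text
t: 3.72
ee_pos: [0.6402, 0.2676, 0.0078]
ee_rot: [179.9, 0.0, 130.7]
force: [-0.2, 0.2, 6.9]
finger_gap: 0.43
grasp_force: 61.0
```

```bash
python3 go.py .6391 .2669 130.7
```

```text
t 3.73 pos [0.6402 0.2676 0.0078] rot [179.9   0.  130.7] q7 23 | d [ 0.0002 -0.0013 -0.    ] turn 0.0 gap 0.43
```

Request:
jog_arm --segments '[[[0, 0, -0.24, 0], [0, 0, -0.48, 0], [0, 0, -0.8, 0], [0, 0, -0.8, 0], [0, 0, 0, 0]]]'

```text
t: 4.35
ee_pos: [0.6423, 0.268, 0.1568]
ee_rot: [179.5, 0.2, 130.7]
force: [0.1, -0.3, -1.9]
finger_gap: 0.43
grasp_force: 60.3
```

```bash
python3 go.py .6371 -.2619 147.5
```

```text
t 4.35 pos [0.6423 0.268  0.1568] rot [179.5   0.2 130.7] q7 21 | d [-0.3982 -0.3497 -0.0021] turn -16.8 gap 0.43
```

In the tool's units: -0.036 m is -0.576, -0.0315 m is -0.504, -5.6 degrees is -0.56.

Request:
jog_arm --segments '[[[-0.32, -0.28, 0, 0], [-0.576, -0.504, 0, 0], [-0.576, -0.504, 0, 0], [-0.576, -0.504, 0, 0], [-0.576, -0.504, 0, 0], [-0.576, -0.504, 0, 0], [-0.576, -0.504, 0, 0], [-0.576, -0.504, 0, 0], [-0.576, -0.504, 0, 0], [-0.576, -0.504, 0, 0], [-0.576, -0.504, 0, 0], [-0.288, -0.2752, 0, 0], [0, 0, 0, -0.56], [0, 0, 0, -0.56], [0, 0, 0, -0.56], [0, 0, 0, 0], [0, 0, 0, 0]]]'

```text
t: 6.48
ee_pos: [0.6332, -0.2622, 0.1507]
ee_rot: [-180.0, -0.1, 147.5]
force: [0.2, -0.1, -1.9]
finger_gap: 0.434
grasp_force: 60.3
```

```bash
python3 go.py .6371 -.2619 147.5
```

```text
t 6.47 pos [ 0.6332 -0.2622  0.1507] rot [-1.800e+02 -1.000e-01  1.475e+02] q7 78 | d [-0.0031  0.0024 -0.    ] turn -0.0 gap 0.434
```

Run:
```python
from workcell import robot
from ov import *
P={'bus':(.6371,-.2619,147.5,.14)}
i=robot.get_image('scene')
im=overlay(i,{**P,'bay_long_yellow':(.6371,-.2619,147.5,0)},2)
cv2.imwrite('pics/c1.png',im[100:700,0:600])
```

```text
(no output)
```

View pics/c1.png

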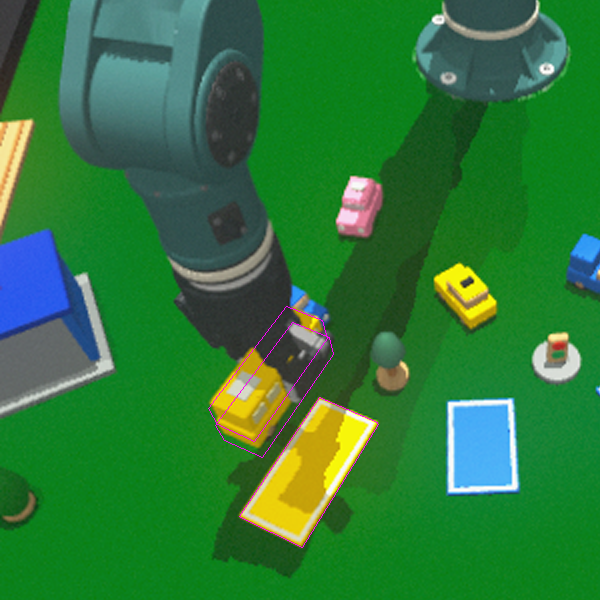

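The bus is held over its bay. It sits at (250,400) in the crop, slightly off the drawn model, possibly pitched a little. I'll lower it gently and check.

Request:
jog_arm --segments '[[[-0.048, 0.0384, 0.32, 0], [0, 0, 0.64, 0], [0, 0, 0.64, 0], [0, 0, 0.32, 0], [0, 0, 0.16, 0], [0, 0, 0, 0], [0, 0, 0, 0]]]'

```text
t: 7.4
ee_pos: [0.6389, -0.2628, 0.0227]
ee_rot: [180.0, 0.2, 147.5]
force: [-0.2, 0.1, -1.8]
finger_gap: 0.43
grasp_force: 60.3
```

```bash
python3 go.py .6371 -.2619 147.5
```

```text
t 7.4 pos [ 0.6389 -0.2628  0.0227] rot [180.    0.2 147.5] q7 78 | d [ 0.002  -0.0002 -0.    ] turn 0.0 gap 0.43
```

Request:
jog_arm --segments '[[[0, 0, 0.048, 0], [0, 0, 0.048, 0], [0, 0, 0.032, 0], [0, 0, 0, 0]]]'

```text
t: 7.9
ee_pos: [0.6375, -0.2622, 0.0131]
ee_rot: [-180.0, -0.0, 147.5]
force: [0.7, 0.6, -1.0]
finger_gap: 0.434
grasp_force: 60.3
```

```bash
python3 go.py .6371 -.2619 147.5
```

Run:
```python
from workcell import robot
from ov import *
P={'bus':(.6371,-.2619,147.5,.004)}
o=[overlay(robot.get_image(n),{**P},3)[y:y+400,x:x+400] for n,x,y in(('scene',280,660),('side',830,480))]
cv2.imwrite('pics/c2.png',np.hstack(o))
```

```text
t 7.9 pos [ 0.6375 -0.2622  0.0131] rot [-180.    -0.   147.5] q7 78 | d [0.0005 0.     0.    ] turn 0.0 gap 0.434
```

View pics/c2.png

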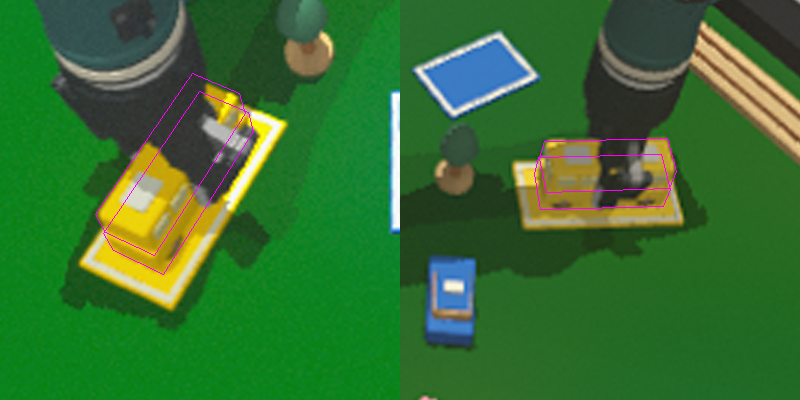

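Side view agrees within about 2 mm and the scene view within about 4 mm. Contact is just starting (force −1.8 → −1.0 N).

Request:
jog_arm --segments '[[[0, 0, 0.016, 0], [0, 0, 0.016, 0], [0, 0, 0, 0]]]'

```text
t: 8.38
ee_pos: [0.6379, -0.2624, 0.0119]
ee_rot: [180.0, 0.0, 147.5]
force: [-1.5, 0.3, 3.5]
finger_gap: 0.432
grasp_force: 60.9
```

Request:
jog_arm --segments '[[[0, 0, 0, 0], [0, 0, 0, 0], [0, 0, 0, 0], [0, 0, 0, 0]]]' --aperture 1.0

```text
t: 8.88
ee_pos: [0.6377, -0.2623, 0.0112]
ee_rot: [-180.0, -0.0, 147.5]
force: [0.1, 0.1, -0.5]
finger_gap: 1.003
grasp_force: 0.0
```

Request:
jog_arm --segments '[[[0, 0, -0.32, 0], [0, 0, -0.64, 0], [0, 0, -0.72, 0], [0, 0, -0.72, 0], [0, 0, -0.16, 0], [0, 0, 0, 0]]]'

```text
t: 9.62
ee_pos: [0.6381, -0.2625, 0.173]
ee_rot: [180.0, 0.1, 147.5]
force: [0.4, 0.9, -0.8]
finger_gap: 1.005
grasp_force: 0.0
```

```bash
python3 go.py .4521 -.2785 49.8
```

```text
t 9.62 pos [ 0.6381 -0.2625  0.173 ] rot [1.800e+02 1.000e-01 1.475e+02] q7 78 | d [ 0.1484 -0.1134 -0.0004] turn -82.3 gap 1.005
```

Request:
jog_arm --segments '[[[0.592, -0.4528, 0, 0], [0.592, -0.4528, 0, 0], [0.592, -0.4528, 0, 0], [0.5984, -0.456, 0, 0], [0, 0, 0, 1], [0, 0, 0, 1], [0, 0, 0, 1], [0, 0, 0, 1], [0, 0, 0, 1], [0, 0, 0, 1], [0, 0, 0, 1], [0, 0, 0, 1], [0, 0, 0, 1], [0, 0, 0, 0.77], [0, 0, 0, 0], [0, 0, 0, 0]]]'

```text
t: 11.62
ee_pos: [0.4511, -0.2779, 0.1706]
ee_rot: [-179.9, 0.0, 50.0]
force: [-0.8, -1.0, 0.8]
finger_gap: 1.0
grasp_force: 0.0
```

```bash
python3 go.py .4521 -.2785 49.8
```

Run:
```python
from workcell import robot
from h import *
A=robot.get_image('scene');B=robot.get_image('side')
from ov import *
cv2.imwrite('pics/c3.png',np.hstack([overlay(v,{'bus':(.6371,-.2619,147.5,.004)},3)[y:y+400,x:x+400] for v,x,y in((A,280,660),(B,830,480))]))
```

```text
t 11.62 pos [ 0.4511 -0.2779  0.1706] rot [-179.9    0.    50. ] q7 10 | d [ 0.0002  0.0011 -0.    ] turn 0.2 gap 1.0
```

View pics/c3.png

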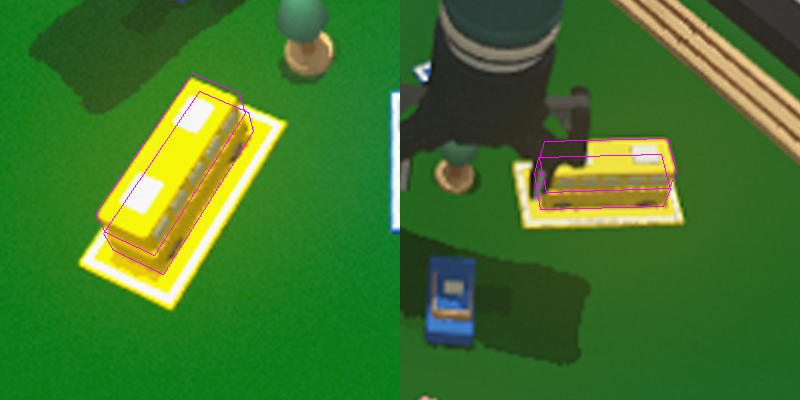

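The bus is on its wheels and centred in the outline, and the model drawn at the target pose matches in both views. Next is the police car.

In the tool's units: 0.045 m is 0.72, 0.04 m is 0.64.

Request:
jog_arm --segments '[[[0, 0.016, 0.64, 0], [0, 0, 0.72, 0], [0, 0, 0.72, 0], [0, 0, 0.32, 0], [0, 0, 0.24, 0], [0, 0, 0, 0]]]'

```text
t: 12.48
ee_pos: [0.4521, -0.279, 0.0057]
ee_rot: [-179.9, -0.0, 49.8]
force: [0.6, -0.2, 0.5]
finger_gap: 0.997
grasp_force: 0.0
```

Request:
jog_arm --segments '[[[0, 0, 0, 0], [0, 0, 0, 0], [0, 0, 0, 0], [0, 0, 0, 0], [0, 0, 0, 0], [0, 0, 0, 0]]]' --aperture 0.0 --grip_force 60

```text
t: 13.22
ee_pos: [0.4529, -0.2791, 0.0073]
ee_rot: [179.9, -0.0, 49.9]
force: [-0.9, 0.9, 5.3]
finger_gap: 0.433
grasp_force: 59.4
```

Request:
jog_arm --segments '[[[0, 0, -0.24, 0], [0, 0, -0.48, 0], [0, 0, -0.8, 0], [0, 0, -0.8, 0], [0, 0, 0, 0], [0, 0, 0, 0]]]'

```text
t: 13.98
ee_pos: [0.4521, -0.2782, 0.1515]
ee_rot: [-180.0, -0.0, 49.9]
force: [0.2, 0.5, -0.9]
finger_gap: 0.433
grasp_force: 60.6
```

```bash
python3 go.py .6355 -.0906 -5.4
```

```text
t 13.97 pos [ 0.4521 -0.2782  0.1515] rot [-180.    -0.    49.9] q7 13 | d [2.616e-01 1.930e-02 1.000e-04] turn 55.3 gap 0.433
```

Request:
jog_arm --segments '[[[0.384, 0.0288, 0, 0], [0.688, 0.0512, 0, 0], [0.688, 0.0512, 0, 0], [0.688, 0.0512, 0, 0], [0.688, 0.0512, 0, 0], [0.688, 0.0512, 0, 0], [0.3616, 0.024, 0, 0], [0, 0, 0, 0.92], [0, 0, 0, 0.92], [0, 0, 0, 0.92], [0, 0, 0, 0.92], [0, 0, 0, 0.92], [0, 0, 0, 0.93], [0, 0, 0, 0], [0, 0, 0, 0]]]'

```text
t: 15.85
ee_pos: [0.6351, -0.092, 0.1508]
ee_rot: [180.0, 0.1, -5.4]
force: [-0.4, 0.2, -0.9]
finger_gap: 0.431
grasp_force: 60.5
```

```bash
python3 go.py .6355 -.0906 -5.4
```

```text
t 15.85 pos [ 0.6351 -0.092   0.1508] rot [ 1.8e+02  1.0e-01 -5.4e+00] q7 -53 | d [ 0.0002 -0.0014 -0.    ] turn 0.0 gap 0.431
```

In the tool's units: 0.04 m is 0.64, 0.02 m is 0.32.

Request:
jog_arm --segments '[[[0, -0.0224, 0.32, 0], [0, 0, 0.64, 0], [0, 0, 0.64, 0], [0, 0, 0.32, 0], [0, 0, 0.16, 0], [0, 0, 0, 0], [0, 0, 0.064, 0], [0, 0, 0.048, 0], [0, 0, 0.032, 0], [0, 0, 0, 0]]]'

```text
t: 17.1
ee_pos: [0.636, -0.09, 0.0124]
ee_rot: [-180.0, -0.0, -5.5]
force: [-0.6, -0.5, -1.7]
finger_gap: 0.43
grasp_force: 60.5
```

Request:
jog_arm --segments '[[[0, 0, 0.016, 0], [0, 0, 0, 0]]]'

```text
t: 17.35
ee_pos: [0.6361, -0.0902, 0.0115]
ee_rot: [-180.0, -0.0, -5.5]
force: [-0.3, 0.8, 0.1]
finger_gap: 0.433
grasp_force: 60.8
```

```bash
python3 go.py .6355 -.0906 -5.4
```

```text
t 17.35 pos [ 0.6361 -0.0902  0.0115] rot [-180.    -0.    -5.5] q7 -45 | d [-0.0006  0.0005 -0.    ] turn -0.1 gap 0.433
```

In the tool's units: 0.001 m is 0.016.

Request:
jog_arm --segments '[[[0, 0, 0.016, 0], [0, 0, 0, 0]]]'

```text
t: 17.6
ee_pos: [0.6362, -0.0901, 0.0114]
ee_rot: [-179.9, -0.0, -5.5]
force: [-1.2, 2.1, 6.9]
finger_gap: 0.429
grasp_force: 61.6
```

Request:
jog_arm --segments '[[[0, 0, 0, 0], [0, 0, 0, 0], [0, 0, 0, 0], [0, 0, 0, 0]]]' --aperture 1.0

```text
t: 18.1
ee_pos: [0.636, -0.0901, 0.0102]
ee_rot: [180.0, 0.0, -5.5]
force: [0.0, -0.4, 0.8]
finger_gap: 1.001
grasp_force: 0.0
```

Request:
jog_arm --segments '[[[0, 0, -0.32, 0], [0, 0, -0.64, 0], [0, 0, -0.72, 0], [0, 0, -0.72, 0], [0, 0, -0.16, 0], [0, 0, 0, 0]]]'

```text
t: 18.85
ee_pos: [0.6363, -0.09, 0.1714]
ee_rot: [-180.0, -0.1, -5.5]
force: [-0.2, -0.3, -0.5]
finger_gap: 1.0
grasp_force: 0.0
```

```bash
python3 go.py .4569 -.087 27.8
```

```text
t 18.85 pos [ 0.6363 -0.09    0.1714] rot [-1.8e+02 -1.0e-01 -5.5e+00] q7 -55 | d [-0.1788  0.014  -0.0003] turn -33.3 gap 1.0
```

Request:
jog_arm --segments '[[[-0.7152, 0.056, 0, 0], [-0.7152, 0.056, 0, 0], [-0.7152, 0.056, 0, 0], [-0.7152, 0.056, 0, 0], [0, 0, 0, -0.83], [0, 0, 0, -0.83], [0, 0, 0, -0.83], [0, 0, 0, -0.84], [0, 0, 0, 0], [0, 0, 0, 0]]]'

```text
t: 20.1
ee_pos: [0.4561, -0.0869, 0.1697]
ee_rot: [-180.0, 0.1, 27.7]
force: [0.8, 0.4, 0.5]
finger_gap: 0.996
grasp_force: 0.0
```

```bash
python3 go.py .4569 -.087 27.8
```

```text
t 20.1 pos [ 0.4561 -0.0869  0.1697] rot [-1.80e+02  1.00e-01  2.77e+01] q7 -24 | d [ 0.0007  0.0005 -0.    ] turn -0.1 gap 0.996
```

Request:
jog_arm --segments '[[[0, 0, 0.64, 0], [0, 0, 0.72, 0], [0, 0, 0.72, 0], [0, 0, 0.32, 0], [0, 0, 0.232, 0], [0, 0, 0, 0]]]'

```text
t: 20.85
ee_pos: [0.4559, -0.0871, 0.0047]
ee_rot: [-179.9, 0.1, 27.7]
force: [-0.1, -0.5, 0.2]
finger_gap: 1.0
grasp_force: 0.0
```

Request:
jog_arm --segments '[[[0, 0, 0, 0], [0, 0, 0, 0], [0, 0, 0, 0], [0, 0, 0, 0], [0, 0, 0, 0], [0, 0, 0, 0]]]' --aperture 0.0 --grip_force 60

```text
t: 21.6
ee_pos: [0.4571, -0.087, 0.0066]
ee_rot: [180.0, -0.1, 27.8]
force: [-1.1, 1.1, 6.3]
finger_gap: 0.434
grasp_force: 59.4
```

Request:
jog_arm --segments '[[[0, 0, -0.24, 0], [0, 0, -0.48, 0], [0, 0, -0.8, 0], [0, 0, -0.8, 0], [0, 0, 0, 0], [0, 0, 0, 0]]]'

```text
t: 22.35
ee_pos: [0.4562, -0.0863, 0.1506]
ee_rot: [-180.0, -0.0, 27.9]
force: [-0.3, 0.4, -1.5]
finger_gap: 0.429
grasp_force: 60.6
```

```bash
python3 go.py .4481 .2812 -10
```

```text
t 22.35 pos [ 0.4562 -0.0863  0.1506] rot [-180.    -0.    27.9] q7 -20 | d [ 1.647e-01 -3.286e-01  3.000e-04] turn 37.9 gap 0.429
```

Request:
jog_arm --segments '[[[0.16, -0.32, 0, 0], [0.3088, -0.616, 0, 0], [0.3088, -0.616, 0, 0], [0.3088, -0.616, 0, 0], [0.3088, -0.616, 0, 0], [0.3088, -0.616, 0, 0], [0.3088, -0.616, 0, 0], [0.3088, -0.616, 0, 0], [0.3088, -0.616, 0, 0], [0, 0, 0, 0.95], [0, 0, 0, 0.95], [0, 0, 0, 0.95], [0, 0, 0, 0.94], [0, 0, 0, 0], [0, 0, 0, 0]]]'

```text
t: 24.22
ee_pos: [0.4483, 0.2793, 0.1498]
ee_rot: [179.9, 0.1, -9.9]
force: [-0.7, 0.9, -1.6]
finger_gap: 0.43
grasp_force: 60.5
```

```bash
python3 go.py .4481 .2812 -10
```

```text
t 24.23 pos [0.4483 0.2793 0.1498] rot [ 1.799e+02  1.000e-01 -9.900e+00] q7 -89 | d [-0.0005 -0.0018 -0.    ] turn 0.1 gap 0.43
```

Request:
jog_arm --segments '[[[0, -0.0288, 0.32, 0], [0, 0, 0.64, 0], [0, 0, 0.64, 0], [0, 0, 0.32, 0], [0, 0, 0.16, 0], [0, 0, 0, 0], [0, 0, 0.064, 0], [0, 0, 0.048, 0], [0, 0, 0.016, 0], [0, 0, 0, 0]]]'

```text
t: 25.48
ee_pos: [0.4492, 0.2817, 0.0129]
ee_rot: [-180.0, -0.0, -10.0]
force: [-0.7, -0.0, -0.9]
finger_gap: 0.435
grasp_force: 60.6
```

Request:
jog_arm --segments '[[[0, 0, 0.016, 0], [0, 0, 0, 0]]]'

```text
t: 25.72
ee_pos: [0.4492, 0.2816, 0.0118]
ee_rot: [180.0, -0.0, -10.1]
force: [-0.5, 0.0, -0.5]
finger_gap: 0.432
grasp_force: 60.6
```

```bash
python3 go.py .4481 .2812 -10
```

```text
t 25.73 pos [0.4492 0.2816 0.0118] rot [180.   -0.  -10.1] q7 -75 | d [-0.001   0.0005 -0.    ] turn -0.1 gap 0.432
```

In the tool's units: 0.001 m is 0.016, 0.0005 m is 0.008.

Request:
jog_arm --segments '[[[0, 0, 0.016, 0], [0, 0, 0.008, 0], [0, 0, 0, 0]]]'

```text
t: 26.1
ee_pos: [0.4492, 0.2816, 0.0107]
ee_rot: [-180.0, 0.0, -10.1]
force: [-1.3, 0.2, 5.2]
finger_gap: 0.429
grasp_force: 61.4
```

Request:
jog_arm --segments '[[[0, 0, 0, 0], [0, 0, 0, 0], [0, 0, 0, 0], [0, 0, 0, 0]]]' --aperture 1.0

```text
t: 26.6
ee_pos: [0.4492, 0.2815, 0.0102]
ee_rot: [180.0, -0.0, -10.1]
force: [0.2, 0.6, -0.1]
finger_gap: 1.003
grasp_force: 0.0
```

Request:
jog_arm --segments '[[[0, 0, -0.32, 0], [0, 0, -0.64, 0], [0, 0, -0.72, 0], [0, 0, -0.72, 0], [0, 0, -0.16, 0], [0, 0, 0, 0]]]'

```text
t: 27.35
ee_pos: [0.4491, 0.2818, 0.1704]
ee_rot: [-180.0, -0.0, -10.0]
force: [0.8, 0.5, -0.4]
finger_gap: 1.0
grasp_force: 0.0
```

```bash
python3 go.py .4592 .086 54.4
```

```text
t 27.35 pos [0.4491 0.2818 0.1704] rot [-180.   -0.  -10.] q7 -91 | d [ 4.410e-02  1.911e-01 -1.000e-04] turn -64.4 gap 1.0
```

Request:
jog_arm --segments '[[[0.1408, 0.6112, 0, 0], [0.1408, 0.6112, 0, 0], [0.1408, 0.6112, 0, 0], [0.1408, 0.6112, 0, 0], [0.1408, 0.6128, 0, 0], [0, 0, 0, -0.92], [0, 0, 0, -0.92], [0, 0, 0, -0.92], [0, 0, 0, -0.92], [0, 0, 0, -0.92], [0, 0, 0, -0.92], [0, 0, 0, -0.92], [0, 0, 0, 0], [0, 0, 0, 0]]]'

```text
t: 29.1
ee_pos: [0.4585, 0.0856, 0.1696]
ee_rot: [-179.9, 0.1, 54.2]
force: [0.2, -0.7, -0.7]
finger_gap: 1.002
grasp_force: 0.0
```

```bash
python3 go.py .4592 .086 54.4
```

```text
t 29.1 pos [0.4585 0.0856 0.1696] rot [-1.799e+02  1.000e-01  5.420e+01] q7 -23 | d [ 0.0007  0.0003 -0.    ] turn -0.2 gap 1.002
```

Request:
jog_arm --segments '[[[0, 0, 0.64, 0], [0, 0, 0.72, 0], [0, 0, 0.72, 0], [0, 0, 0.32, 0], [0, 0, 0.224, 0], [0, 0, 0, 0]]]'

```text
t: 29.85
ee_pos: [0.4585, 0.0854, 0.0052]
ee_rot: [-179.9, 0.1, 54.2]
force: [-0.8, 0.1, 0.0]
finger_gap: 1.003
grasp_force: 0.0
```

Request:
jog_arm --segments '[[[0, 0, 0, 0], [0, 0, 0, 0], [0, 0, 0, 0], [0, 0, 0, 0], [0, 0, 0, 0], [0, 0, 0, 0]]]' --aperture 0.0 --grip_force 60

```text
t: 30.6
ee_pos: [0.4597, 0.0859, 0.0071]
ee_rot: [179.9, -0.1, 54.3]
force: [-0.1, 0.3, 5.7]
finger_gap: 0.433
grasp_force: 59.4
```

Request:
jog_arm --segments '[[[0, 0, -0.24, 0], [0, 0, -0.48, 0], [0, 0, -0.8, 0], [0, 0, -0.8, 0], [0, 0, 0, 0], [0, 0, 0, 0]]]'

```text
t: 31.35
ee_pos: [0.4583, 0.0862, 0.1511]
ee_rot: [-179.9, -0.0, 54.4]
force: [0.3, 0.1, -1.6]
finger_gap: 0.434
grasp_force: 60.8
```

```bash
python3 go.py .6394 .0965 23.3
```

```text
t 31.35 pos [0.4583 0.0862 0.1511] rot [-179.9   -0.    54.4] q7 -19 | d [ 1.138e-01  1.412e-01 -1.000e-04] turn 31.1 gap 0.434
```

In the tool's units: 0.0335 m is 0.536, 0.0307 m is 0.4912, 7.8 degrees is 0.78.

Request:
jog_arm --segments '[[[0.192, 0.24, 0, 0], [0.368, 0.456, 0, 0], [0.432, 0.536, 0, 0], [0.432, 0.536, 0, 0], [0.3968, 0.4912, 0, 0], [0, 0, 0, 0.78], [0, 0, 0, 0.78], [0, 0, 0, 0.78], [0, 0, 0, 0.77], [0, 0, 0, 0], [0, 0, 0, 0]]]'

```text
t: 32.72
ee_pos: [0.6394, 0.0957, 0.15]
ee_rot: [-180.0, 0.1, 23.3]
force: [0.3, 0.3, -1.6]
finger_gap: 0.428
grasp_force: 60.8
```

```bash
python3 go.py .6394 .0965 23.3
```

```text
t 32.73 pos [0.6394 0.0957 0.15  ] rot [-1.80e+02  1.00e-01  2.33e+01] q7 -44 | d [ 0.0003 -0.0007 -0.    ] turn 0.0 gap 0.428
```

Request:
jog_arm --segments '[[[0, -0.008, 0.32, 0], [0, 0, 0.64, 0], [0, 0, 0.64, 0], [0, 0, 0.32, 0], [0, 0, 0.16, 0], [0, 0, 0, 0], [0, 0, 0.064, 0], [0, 0, 0.048, 0], [0, 0, 0.016, 0], [0, 0, 0, 0]]]'

```text
t: 33.98
ee_pos: [0.6401, 0.0964, 0.0135]
ee_rot: [180.0, -0.0, 23.2]
force: [0.9, -1.2, 0.3]
finger_gap: 0.431
grasp_force: 60.8
```

Request:
jog_arm --segments '[[[0, 0, 0.016, 0], [0, 0, 0, 0]]]'

```text
t: 34.22
ee_pos: [0.64, 0.0964, 0.0123]
ee_rot: [180.0, -0.0, 23.2]
force: [-0.5, -1.0, -1.8]
finger_gap: 0.43
grasp_force: 60.8
```

```bash
python3 go.py .6394 .0965 23.3
```

```text
t 34.23 pos [0.64   0.0964 0.0123] rot [180.   -0.   23.2] q7 -36 | d [-0.0005 -0.0004 -0.    ] turn -0.1 gap 0.43
```

Release, rise, and move the arm aside toward +y at height so the check views are clear.

In the tool's units: 0.001 m is 0.016, 0.0005 m is 0.008.

Request:
jog_arm --segments '[[[0, 0, 0.016, 0], [0, 0, 0.008, 0], [0, 0, 0, 0]]]'

```text
t: 34.6
ee_pos: [0.6401, 0.0963, 0.0113]
ee_rot: [-180.0, -0.0, 23.2]
force: [-1.6, 0.7, 4.1]
finger_gap: 0.434
grasp_force: 61.5
```

Request:
jog_arm --segments '[[[0, 0, 0, 0], [0, 0, 0, 0], [0, 0, 0, 0], [0, 0, 0, 0]]]' --aperture 1.0

```text
t: 35.1
ee_pos: [0.64, 0.0963, 0.0107]
ee_rot: [180.0, 0.0, 23.2]
force: [-0.0, -0.3, 0.3]
finger_gap: 1.0
grasp_force: 0.0
```

Request:
jog_arm --segments '[[[0, 0, -0.32, 0], [0, 0, -0.64, 0], [0, 0, -0.72, 0], [0, 0, -0.8, 0], [0, 0, -0.8, 0], [0, 0, 0, 0]]]'

```text
t: 35.85
ee_pos: [0.6431, 0.0953, 0.2218]
ee_rot: [179.8, -0.6, 23.2]
force: [-0.2, -0.8, -0.8]
finger_gap: 0.998
grasp_force: 0.0
```

Request:
jog_arm --segments '[[[0, -0.72, 0, 0], [0, -0.72, 0, 0], [0, -0.72, 0, 0], [0, -0.72, 0, 0], [0, -0.72, 0, 0], [0, -0.72, 0, 0], [0, -0.72, 0, 0], [0, -0.72, 0, 0], [0, -0.72, 0, 0], [0, -0.72, 0, 0], [0, 0, 0, 0], [0, 0, 0, 0]]]'

```text
t: 37.35
ee_pos: [0.4625, 0.5086, 0.2157]
ee_rot: [179.9, 0.0, 23.2]
force: [0.4, -0.7, 0.1]
finger_gap: 1.0
grasp_force: 0.0
```

Run:
```python
from workcell import robot
from ov import *
A=robot.get_image('scene');B=robot.get_image('side')
T={'bus':(.6371,-.2619,147.5,.004),'taxi':(.4481,.2812,170,.004),'lorry':(.6394,.0965,23.3,.004),'police_car':(.6355,-.0906,-5.4,.004)}
for n,t in T.items():
    c=[np.mean([0])]
im=overlay(A,T,2);cv2.imwrite('pics/f1.png',im[240:700,180:940])
im=overlay(B,T,3);cv2.imwrite('pics/f2.png',im[280:780,430:1160])
```

```text
(no output)
```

View pics/f1.png

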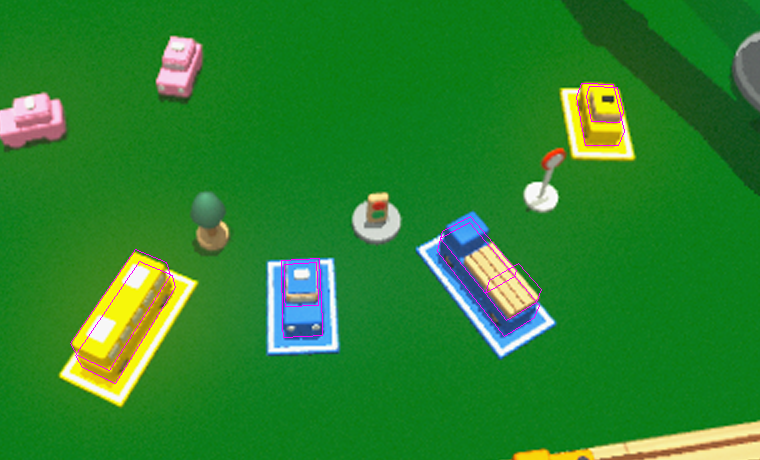

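View pics/f2.png

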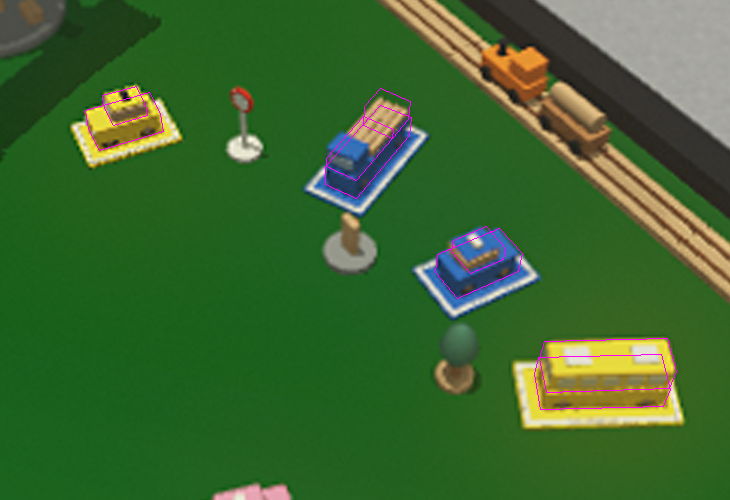

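All four vehicles match the target outlines to within a few millimetres in both views. The lorry's cab is at the other end of the drawn model, which is allowed. The sign (541,195) and the tree (210,237) are standing where they were.

```bash
python3 -c "
from workcell import robot
print(robot.close_job())"
```

```text
the job is handed in; nothing more can be done
None
```

The job is handed in at about 37 s of the 112 s allowed: the final two-view check showed all four vehicles on their wheels, released and within a few millimetres of centre in their matching bays, with the stop sign and tree still standing in place; no verdict came back.

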